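Feed a tube rack past the spring gate of a pass chute

TASK

Press the long bar beside the chute down with one fingertip to swing the spring gate open, and while holding it open push the white tube rack along the chute with the other finger until the whole rack is past the gate; then take the hand away so that the gate springs up behind it. The gate must not touch the rack, the rack is only pushed, never lifted off the chute floor or tipped, and the canister, beaker and green rack nearby are left alone.

Things in the scene. Friction and masses are not known exactly. Their poses are not given: they have to be found in the camera images.
- chute: Fixed aluminium chute, roughly along world y (yaw up to 0.4). Origin at table level, mid-width, at the gate; +y is the way the rack is pushed, +x across it, to the press bar's side. Its floor, 70 mm above the table, runs from y = -260 mm (open end) to +150. Channel 60 mm wide between walls 5 mm thick, tops 90 mm above the table. A bracket 96 mm high stands outside the -x wall at x = -75 mm.
- gate_line (a point): Point on the chute's floor, mid-width, at the gate (y = 0 of the chute, 70 mm above the table). Floor and walls have a 12 mm slot here for the gate.
- end_stop (a point): Middle of the face of the end stop that closes the chute at y = +150 mm, at floor level; the stop is as wide as the chute and 34 mm high above its floor
- gate (a joint): Swing of the gate (rad) about a level hinge along the chute's y, at x = -75, z = 85 mm of the chute. 0: shut, its stop plate 17 mm above the chute floor. Grows as the press bar goes down; above 0.25 the plate is wholly below the floor and the rack can pass; ends at 0.32. A spring shuts it when let go. Pressing takes about 2.5 N at first, 6.5 N at the end.
- stop_plate (a point): The gate's steel plate, 34 mm wide, 6 mm thick, standing up in the slot across the chute from x = -5 to 29 mm and so blocking the rack. Origin in the middle of its top edge. It swings with joint gate, down through the floor. The rack cannot push it open.
- press_bar (a point): The gate's long flat steel bar outside the chute's +x wall, parallel to it: 36 mm wide, 5 mm thick, from y = -205 to +55 mm of the chute. Origin: middle of its top face's width, at y = 0. Gate shut: top 125 mm above the table, middle at x = 68 mm; gate at 0.28: 84 mm high, x = 74 mm, leaning 0.28 rad, outer edge lower. May be pressed and slid along anywhere on its length.
- rack: White plastic tube rack, 54 mm wide (x), 84 mm long (y), 40 mm high, with two rows of four tubes whose cork stoppers reach 52 mm above its base; about 220 g. Origin in the centre of its underside, y along the chute as it stands. It starts on the chute's floor before the gate (its front face 22 to 92 mm short of it).
- rack_back (a point): Middle of the rack's flat rear face (54 by 40 mm), the one to push: 42 mm behind the rack's origin and 20 mm above its underside.
- canister: Bystander: white plastic bottle, 60 mm across, 130 mm high, on the table. Origin under its centre.
- beaker: Bystander: glass beaker, 66 mm across, 85 mm high, on the table. Origin under its centre.
- green_rack: Bystander: green test tube rack, 50 by 100 mm, stoppers up to 112 mm high, on the table. Origin under its centre.

How it is judged (in metres and radians):
On the way, in this order (a step that is already met when the one before it is completed fails the run):
1. a finger holds the gate open while the rack is still before it (value of joint gate above 0.2 rad and y of rack in the frame of chute below -0.035 m and contact force between the fingers and gate above 0.3 N), for 0.1 s.
2. the rack passes over the open gate while a finger holds the bar down (value of joint gate above 0.2 rad and y of rack in the frame of chute between -0.025 and 0.045 m and contact force between the fingers and gate above 0.3 N).
3. the rack is wholly past the gate while a finger still holds it open (value of joint gate above 0.2 rad and y of rack in the frame of chute above 0.046 m and contact force between the fingers and gate above 0.3 N).
At the end, for the whole second after the job is handed in: The rack lies still and upright (within 0.06 rad) on the chute floor (within 4 mm), its rear face past the gate (its origin 46 mm or more beyond the gate line), between the walls and before the end stop, and the gate has sprung shut (joint below 0.03 rad) (y of rack in the frame of chute between 0.046 and 0.112 m and x of rack in the frame of chute between -0.008 and 0.008 m and z of rack in the frame of chute between 0.066 and 0.074 m and angle between rack's own z axis and vertical below 0.06 rad and linear speed of rack below 0.01 m/s and value of joint gate below 0.03 rad); the robot touches nothing.
It fails at once if the gate and the rack touch (1 N or more) (contact force between gate and rack above 1 N).
It fails at once if the rack is lifted more than 8 mm off the chute floor (z of rack in the frame of chute above 0.078 m).
It fails at once if the rack tips by more than 0.2 rad (angle between rack's own z axis and vertical above 0.2 rad).
It fails at once if the canister, beaker or green rack is moved by more than 15 mm (distance of any of canister, beaker, green_rack from where it was at the start of the episode above 0.015 m).
It also fails if it takes over 43 s, if anything falls off the work surface, if the arm or the gripper's body presses on something with over 40 N, if the wrist force passes 120 N, or if a joint passes its speed limit or range.

ROBOT

A 7-joint arm with a two-finger parallel gripper is mounted at the origin on the work surface. World frame = base frame: x ahead of the robot, y to its left, z up, the work surface at z = 0. Lengths are in mm, angles in rad, forces in N, time in s.
With the tool pointing down it reaches from about 400 to 875 mm from the base axis. Payload 19.3 kg.
Tool frame: the origin (TCP) lies at the very end of the fingers, on their centre line; the grasp point (between the pads) lies 19 mm behind it; z points along the fingers, y is the line along which they close (so a half turn about z gives the same grasp; the last joint's range is limited). The gripper opens to 85 mm and grips with 20 to 120 N. Pads are 22 mm wide; open, the fingers measure 114 mm over their backs; the gripper's body (76 mm by 85 mm) begins 54 mm behind the grasp point. The pads swing forward as they close: fully open they stand 13 mm farther back than shut.
Start: joints at [-1.374, 0.521, -0.036, 1.599, 0.021, 1.021, -0.113], TCP at [164.798, 602.873, 231.291] pointing down, gripper open.
Joint ranges: [-2.91, 2.91], [-0.3, 2.13], [-1.5, 1.42], [0.17, 2.43], [-1.26, 4.41], [0.16, 1.93], [-2.52, 2.52]. Speed limits (rad/s): [1.89, 1.89, 2.39, 2.39, 3.01, 3.01, 3.01].

INTERFACE

Orientations are given as a 3x3 rotation matrix whose columns are the frame's x, y, z axes.
In Python, from workcell import robot gives the robot as it stands. Calls block until the motion is done:
- robot.movep(position, orientation): joint-space move of the TCP to a pose.
- robot.movel(position, frame=None, max_speed=150, guard=None): straight line of the TCP; frame=None keeps the orientation; max_speed is the mean speed in mm/s. With guard (N) it stops when the force on the tool has changed by that much, and returns True; else False.
- robot.goto_joints(angles): joint-space move.
- robot.open_gripper() and robot.clamp(): open the fingers fully, or close them until they stop; the grip force is fixed at half the most.
- robot.wait(seconds).
- robot.inverse_kinematics(position, orientation): joint angles nearest the present ones, or None.
- robot.read_state(): the state.
- robot.camera(name): name is "side" or "top"; returns a dict with "image" (420x560x3 uint8, blue, green, red), "range_z" (420x560 float32, mm along the optical axis (not along the pixel's ray), 0 where there is no reading), "fx", "fy", "cx", "cy" (pixels), "cam_to_world" (4x4, takes a point from camera to world coordinates). Camera axes: x right, y up, looking along -z (the intrinsics and any distortion apply to the point x, -y, -z); pixel columns grow to the right and rows downward; lengths in mm; the calibration is good to about 2 mm. A picture is of the moment at which its call begins.
A pose or a line that the arm cannot do raises robot.PlanningError and nothing moves.
- robot.finish_job(): hands the job in; it is judged then, once.
Trained networks look in a picture, given as the dict that the camera call returned (one of the last four; its "shot" number tells which), for a name from the list of things; names that differ only in an ending like _2 or _b are one class to them, and where a whole thing is asked for, a point or a joint stands for the part that bears it (a point fixed in the world has none). Each returns a list of dicts, best first, with "conf" (0 to 1); they miss things now and then, are a little off and sometimes report something else, mostly with a low value. They report only what shows in the picture. A call takes as long as a camera call.
- robot.recognise(picture, thing): "centre" ([column, row] in pixels, amid what is visible of it).
The state is a dict: "time": time; "qpos": joint angles; "qvel": joint speeds; "joint_efforts": joint torques, N m; "eef_pos": TCP position; "tool_rot": TCP orientation; "ft_force": force on the tool from outside, world axes, zero at the start; "torque": the same for the moment, N m; "finger_gap": finger opening in mm; "gripper_force": force on a finger pad.
Only numpy, scipy, OpenCV 4.12 (cv2) and the standard library are available. Lean on these libraries where they do the work, as an engineer would, in place of code of your own. Each camera call takes 0.05 s, during which the arm holds its last target. There are 200 camera calls.

## Working session

There is one attempt and no reset: what is moved stays moved. The work goes in short steps, each a Python script; the robot and the scene stay as the last script left them, time stands still between calls to the robot, and variables do not carry over. Pictures are saved under pics/ and viewed, at most 10 in all, crops included, and the job is handed in when it is done.

```bash
ls; mkdir -p pics; cat > h.py <<'E'
import numpy as np, cv2
from workcell import robot
def pts(p):
    z=p["range_z"]; v,u=np.mgrid[:z.shape[0],:z.shape[1]]
    c=np.stack([(u-p["cx"])/p["fx"]*z,-(v-p["cy"])/p["fy"]*z,-z,np.ones_like(z)],-1)
    return (c@np.array(p["cam_to_world"]).T)[...,:3]
E
python3 - <<'E'
from h import *
for n in ("top","side"):
    p=robot.camera(n); cv2.imwrite(f"pics/{n}0.png",p["image"]); np.savez(f"{n}0.npz",**{k:v for k,v in p.items()})
    print(n,[k for k in p if k not in("image","range_z")],np.round(p["cam_to_world"],3).tolist(),p["fx"])
    P=pts(p)
    for t in ("rack","press_bar","stop_plate","canister","beaker","green_rack","chute"):
        for d in robot.recognise(p,t)[:2]:
            u,v=map(int,d["centre"]); print(t,d["conf"],u,v,P[v,u].round())
s=robot.read_state(); print(s["time"],s["eef_pos"],np.round(s["tool_rot"],3).tolist(),s["finger_gap"])
E
```

```text
pics
workcell.py
top ['fx', 'fy', 'cx', 'cy', 'cam_to_world', 'shot'] [[0.018, 0.994, -0.11, 475.57], [-0.999, 0.015, -0.028, 86.293], [-0.026, 0.11, 0.994, 958.403], [0.0, 0.0, 0.0, 1.0]] 425.5135202814025
rack 0.75 332 214 [562.   7. 107.]
rack 0.41 295 217 [558.  81.  70.]
press_bar 0.77 305 184 [619.  63. 125.]
stop_plate 0.93 304 184 [619.  65. 125.]
canister 0.91 262 149 [690. 150. 120.]
beaker 0.97 321 136 [752.  24.   4.]
green_rack 0.8 177 238 [510. 333.  54.]
green_rack 0.56 306 187 [613.  61. 125.]
chute 0.97 290 215 [562.  92.  69.]
side ['fx', 'fy', 'cx', 'cy', 'cam_to_world', 'shot'] [[0.923, 0.209, -0.324, 362.888], [-0.386, 0.529, -0.756, -434.277], [0.013, 0.822, 0.569, 516.478], [0.0, 0.0, 0.0, 1.0]] 384.93607151211944
rack 0.74 288 250 [551. -25. 121.]
press_bar 0.73 304 223 [678. 172.  -1.]
stop_plate 0.59 303 222 [677. 175.  -0.]
stop_plate 0.42 286 250 [549. -22. 119.]
canister 0.7 321 199 [692. 131.  85.]
beaker 0.64 368 235 [718.  -1.  83.]
green_rack 0.94 201 172 [498. 363.  65.]
chute 0.6 273 262 [532. -10.  90.]
0.8 [164.82686432 602.85127231 231.31043852] [[-0.965, 0.264, 0.0], [0.264, 0.965, -0.0], [-0.0, -0.0, -1.0]] 85.35596088550227
```

View pics/top0.png

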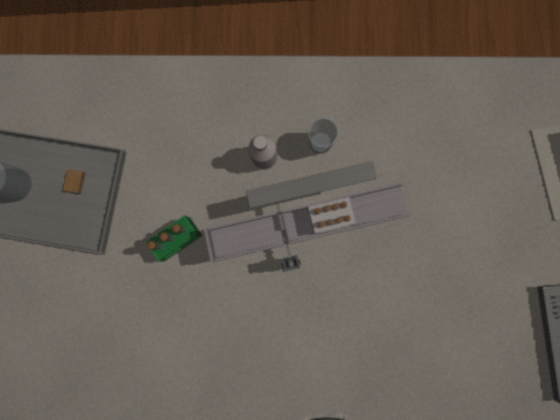

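View pics/side0.png

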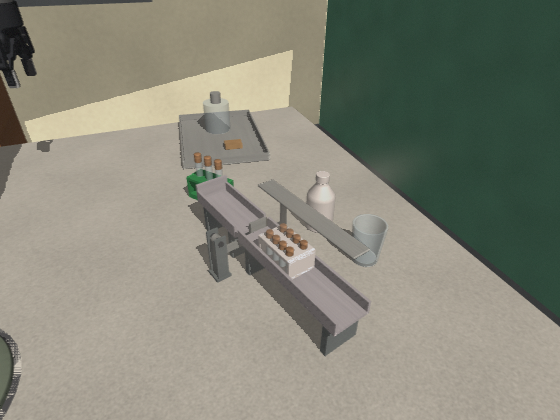

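```bash
cat > fit.py <<'E'
from h import *
def rect(xy): (c,s,a)=cv2.minAreaRect(xy.astype(np.float32)); return np.round(c,1),np.round(s,1),round(a,2)
for n in("top","side"):
    p=dict(np.load(f"{n}0.npz")); P=pts(p); im=p["image"].astype(int); z=P[...,2]
    reg=(P[...,0]>380)&(P[...,0]<850)&(P[...,1]>-200)&(P[...,1]<330)
    def comp(m,k=1):
        _,l,st,_=cv2.connectedComponentsWithStats(m.astype(np.uint8),connectivity=8)
        for i in np.argsort(-st[1:,4])[:k]+1:
            Q=P[l==i]; yield Q
    for nm,lo,hi,k in(("bar",118,132,3),("stop",98,110,3),("floor",64,76,3),("rackcan",104,117,3)):
        for Q in comp(reg&(z>lo)&(z<hi),k): print(n,nm,len(Q),*rect(Q[:,:2]),"z",np.median(Q[:,2]).round(1))
    if n=="top":
        w=reg&(im.min(-1)>120); 
        for Q in comp(w,3): print("white",len(Q),*rect(Q[:,:2]),np.median(Q[:,2]).round(1))
        for t,lo,hi in(("canister",60,140),("beaker",40,95)):
            pass
E
python3 fit.py
```

```text
top bar 2341 [618.4  51.1] [ 36.4 259.8] 14.04 z 124.3
top bar 159 [701.1 154.8] [26.5 26.8] 87.08 z 128.8
top bar 36 [548.5  -3.3] [11.2 11.6] 47.5 z 120.7
top stop 624 [559.9   8.9] [54.1 84. ] 14.17 z 108.7
top stop 119 [496.8 255.7] [69.6  6.5] 14.4 z 102.8
top stop 87 [696.  152.5] [24.  37.6] 15.3 z 102.1
top floor 2318 [567.2 -21.6] [ 59.7 254.3] 14.07 z 69.3
top floor 1973 [515.7 183.6] [ 59.6 144.9] 14.1 z 69.3
top floor 64 [753.9  23.1] [54.7 24.5] 79.19 z 69.7
top rackcan 874 [559.9   8.9] [54.1 84. ] 14.1 z 109.3
top rackcan 59 [528.  321.4] [15.8 15.8] 30.03 z 110.7
top rackcan 14 [695.9 145. ] [ 3.4 18.2] 54.57 z 105.7
white 362 [537.2  32.4] [ 52.1 155.2] 30.29 109.2
white 90 [592.9 125.6] [246.3  23.2] 13.14 129.2
white 23 [577.2  38.8] [ 3.8 27. ] 13.88 109.5
side bar 1969 [619.9  49.7] [ 37.8 260.7] 14.19 z 124.4
side bar 135 [702.8 151.2] [25.5 25.9] 7.09 z 128.7
side bar 43 [554.3 -23.1] [12.  10.9] 66.4 z 120.7
side stop 710 [561.8   7.3] [55.8 86.4] 14.18 z 108.9
side stop 123 [499.4 254.5] [70.6 10. ] 14.37 z 102.6
side stop 110 [698.7 146.9] [22.5 33.6] 51.6 z 102.4
side floor 4152 [546.6  55.4] [ 70.9 418.2] 14.64 z 69.4
side floor 163 [727.5  10.3] [29.3 63.1] 49.33 z 70.2
side floor 156 [750.6  39.2] [22.8 55. ] 53.82 z 70.4
side rackcan 914 [561.7   7.6] [55.9 85.9] 14.16 z 109.5
side rackcan 68 [700.2 147.1] [15.1 26.4] 55.73 z 109.1
side rackcan 42 [529.6 318.4] [14.9 16. ] 65.0 z 109.8
```

```bash
cat >> h.py <<'E'
O=np.array([534.9,106.6]); A=np.deg2rad(14.1)
X=np.array([np.cos(A),np.sin(A)]); Y=np.array([-X[1],X[0]])
a=A+0.25
ty=np.array([np.cos(a),np.sin(a),0]); tz=np.array([0,0,-1.]); R=np.stack([np.cross(ty,tz),ty,tz],1)
def W(x,y,z): return np.r_[O+x*X+y*Y,z]
def C(p): d=np.array(p[:2])-O; return np.round([d@X,d@Y,p[2]],1)
def st(m=""):
    s=robot.read_state(); print(m,"t",round(s["time"],2),C(s["eef_pos"]),"F",np.round(s["ft_force"],1)); return s
E
python3 - <<'E'
from h import *
robot.movep(W(30.5,-153,230),R); st("above")
robot.movel(W(30.5,-153,165),R); st("165")
p=robot.camera("side"); cv2.imwrite("pics/s1.png",p["image"][100:380,150:510].repeat(2,0).repeat(2,1)); np.savez("s1.npz",**p)
print(robot.movel(W(30.5,-153,106),R,max_speed=25,guard=2)); st("contact")
E
```

```text
above t 3.52 [  30.8 -152.1  229.9] F [ 0.2 -1.   0.6]
165 t 4.11 [  30.8 -153.1  165.6] F [ 0.3 -0.6  0.3]
True
contact t 6.06 [  30.7 -153.   110.8] F [ 1.8 -0.   2.4]
```

View pics/s1.png

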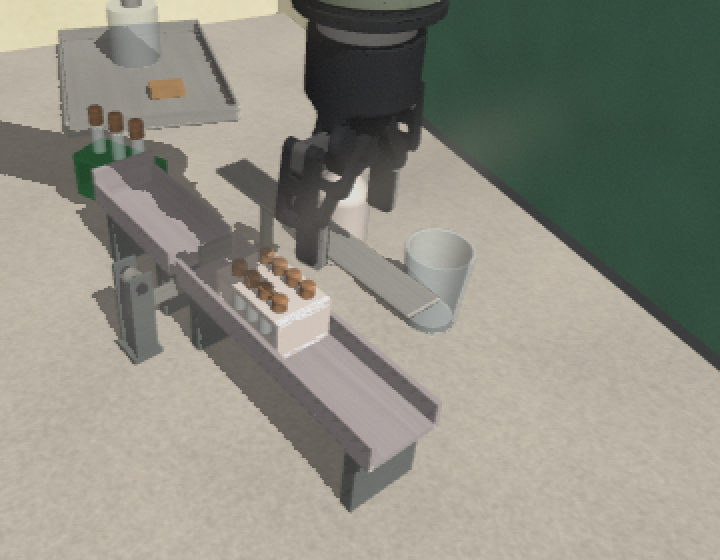

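```bash
python3 - <<'E'
from h import *
p=robot.camera("side"); q=robot.camera("top")
P=pts(p); m=(np.abs(P[...,2]-132)<5)
Q=np.stack([(P[...,:2]-O)@X,(P[...,:2]-O)@Y,P[...,2]],-1)
for lo,hi in((-60,20),(50,110)):
    s=Q[m&(Q[...,0]>lo)&(Q[...,0]<hi)&(Q[...,1]>-190)&(Q[...,1]<-100)]
    print(len(s),s.min(0).round() if len(s) else 0,s.max(0).round() if len(s) else 0)
i=np.hstack([p["image"][120:380,170:470],q["image"][120:380,200:450]]); cv2.imwrite("pics/s2.png",cv2.resize(i,None,fx=1.45,fy=1.45,interpolation=cv2.INTER_CUBIC))
E
```

```text
58 [ -25. -177.  127.] [  -7. -161.  137.]
67 [  69. -154.  127.] [  82. -132.  137.]
```

View pics/s2.png

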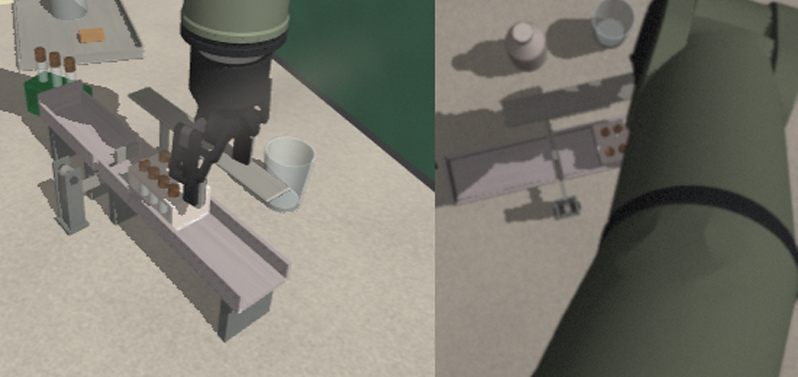

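```bash
cat >> h.py <<'E'
def bar():
    p=robot.camera("side"); P=pts(p)
    Q=np.stack([(P[...,:2]-O)@X,(P[...,:2]-O)@Y,P[...,2]],-1)
    s=Q[(Q[...,0]>56)&(Q[...,0]<95)&(Q[...,2]>70)&(Q[...,2]<130)&(((Q[...,1]>-200)&(Q[...,1]<-175))|((Q[...,1]>25)&(Q[...,1]<50)))]
    if len(s)>10:
        k=np.polyfit(s[:,0]-74,s[:,2],1); print("bar",len(s),"tilt",round(-np.arctan(k[0]),3),"z at 74",round(k[1],1))
    r=Q[(np.abs(Q[...,0])<26)&(Q[...,2]>106)&(Q[...,2]<111.5)&(np.abs(Q[...,1])<160)]
    print("rack top y",np.percentile(r[:,1],[1,99]).round(1) if len(r) else None)
    return p
E
python3 - <<'E'
from h import *
for z in (95,80,74,71):
    print(robot.movel(W(30.5,-154,z),R,max_speed=40,guard=20)); st(); bar()
p=robot.camera("side"); cv2.imwrite("pics/s3.png",cv2.resize(p["image"][160:340,200:440],None,fx=3,fy=3,interpolation=cv2.INTER_CUBIC))
E
```

```text
False
 t 6.7 [  30.2 -153.9   94.8] F [0.1 1.2 4.5]
bar 309 tilt 0.125 z at 74 107.0
rack top y [-144.9  -61.2]
False
 t 7.28 [  30.7 -154.1   80.2] F [3.6 2.1 5.4]
bar 309 tilt 0.186 z at 74 92.4
rack top y [-144.4  -61.1]
False
 t 7.62 [  30.8 -154.    74.3] F [3.9 2.8 4.6]
bar 297 tilt 0.219 z at 74 86.4
rack top y [-144.3  -60.7]
False
 t 7.92 [  30.8 -154.    71.4] F [3.9 2.7 4.7]
bar 283 tilt 0.244 z at 74 83.4
rack top y [-144.1  -61. ]
```

View pics/s3.png

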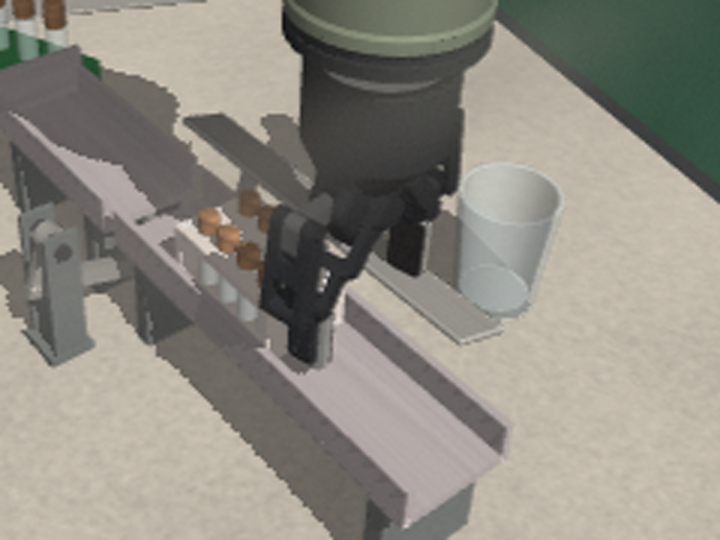

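```bash
python3 - <<'E'
from h import *
robot.movel(W(30.5,-154,69.3),R,max_speed=30); st("down"); bar()
print(robot.movel(W(30.5,-110,69.3),R,max_speed=30,guard=15)); st(); p=bar()
cv2.imwrite("pics/s4.png",cv2.resize(p["image"][160:340,200:440],None,fx=3,fy=3,interpolation=cv2.INTER_CUBIC))
E
```

```text
down t 8.28 [  30.8 -154.1   69.7] F [3.6 2.3 6.2]
bar 290 tilt 0.255 z at 74 81.8
rack top y [-143.9  -61. ]
False
 t 9.94 [  30.3 -111.2   69.8] F [ 2.3 -3.7  5.5]
bar 282 tilt 0.253 z at 74 81.7
rack top y [-134.4  -28.4]
```

View pics/s4.png

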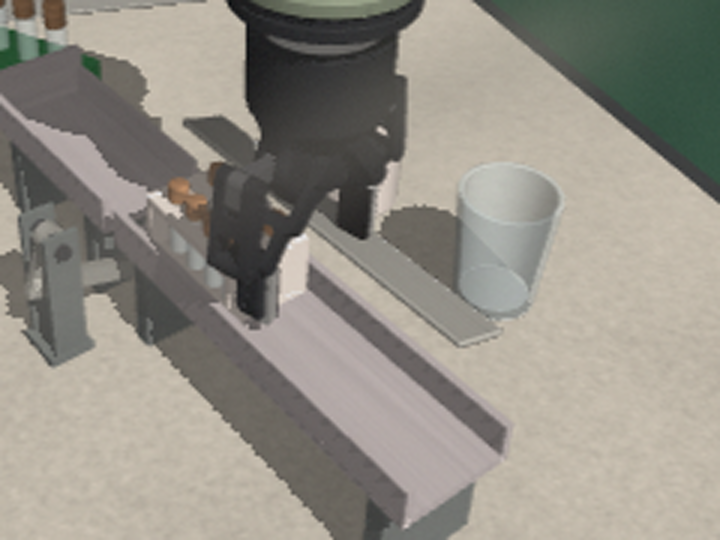

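```bash
python3 - <<'E'
from h import *
for y in(-60,-15,30):
    g=robot.movel(W(30.5,y,69.3),R,max_speed=30,guard=15); print(g); st(); p=bar()
    if g: break
cv2.imwrite("pics/s5.png",cv2.resize(p["image"][130:330,160:420],None,fx=2.9,fy=2.9,interpolation=cv2.INTER_CUBIC))
E
```

```text
True
 t 11.14 [ 30.1 -75.4  69.9] F [-0.7 -0.4  5.4]
bar 221 tilt 0.254 z at 74 81.6
rack top y [-98.1   7.6]
```

View pics/s5.png

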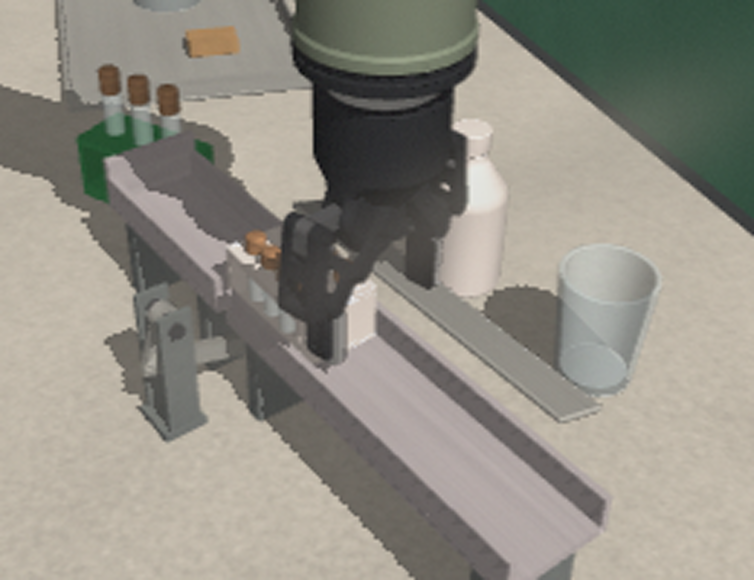

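```bash
cat >> h.py <<'E'
def rackyaw():
    for n in("side","top"):
        p=robot.camera(n); P=pts(p); im=p["image"].astype(int)
        Q=np.stack([(P[...,:2]-O)@X,(P[...,:2]-O)@Y,P[...,2]],-1)
        m=(np.abs(Q[...,0])<32)&(Q[...,2]>106)&(Q[...,2]<112)&(np.abs(Q[...,1])<160)&(im.min(-1)>70)
        r=Q[m]; 
        out=[]
        if len(r)<30: print(n,"few",len(r)); continue
        ys=np.arange(np.percentile(r[:,1],2)+3,np.percentile(r[:,1],98)-3,3)
        for side in(-1,1):
            e=[(y,(side*r[np.abs(r[:,1]-y)<2,0]).max()*side) for y in ys if (np.abs(r[:,1]-y)<2).sum()>2]
            e=np.array(e); e=e[np.abs(e[:,1]-side*27)<6]
            if len(e)>4: k=np.polyfit(e[:,0],e[:,1],1); out.append((side,len(e),"yaw",round(-k[0],3),"x at front/back",np.round(np.polyval(k,[ys[-1],ys[0]]),1)))
        print(n,len(r),"y",np.percentile(r[:,1],[1,99]).round(1),"front y at +x/-x",[round(float(np.percentile(r[np.abs(r[:,0]-x)<4,1],98)),1) if (np.abs(r[:,0]-x)<4).sum()>3 else None for x in(20,-20)],out)
    return p
E
python3 - <<'E'
from h import *
st(); print(robot.read_state()["finger_gap"])
q=rackyaw()
p=robot.camera("side")
i=np.hstack([cv2.resize(p["image"][205:265,210:310],None,fx=4,fy=4,interpolation=cv2.INTER_CUBIC),cv2.resize(q["image"][170:230,240:340],None,fx=4,fy=4,interpolation=cv2.INTER_CUBIC)]); cv2.imwrite("pics/s6.png",i)
E
```

```text
t 11.19 [ 30.1 -75.4  69.9] F [ 0.2 -0.9  6.3]
85.48281761427045
side 235 y [-97.6   7.5] front y at +x/-x [6.8, 7.0] [(-1, 21, 'yaw', np.float64(-0.031), 'x at front/back', array([-23.1, -26.1])), (1, 5, 'yaw', np.float64(0.012), 'x at front/back', array([27.7, 28.9]))]
top few 0
```

View pics/s6.png

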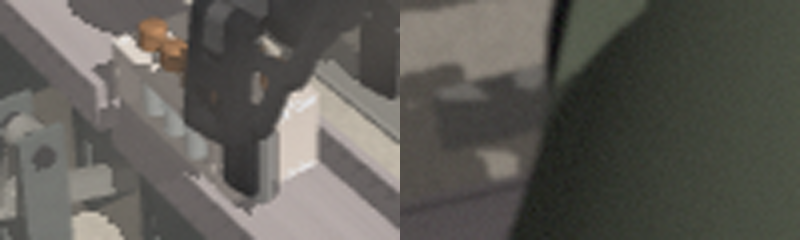

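```bash
cat >> h.py <<'E'
L=49.75
def pose(a,px,qy,dz=0):
    """a: hand yaw in chute frame, px: presser x, qy: pusher y -> TCP pos, R"""
    u=np.array([np.cos(a),np.sin(a)]); q=np.array([px-2*L*u[0],qy]); c=q+L*u
    xi=max(px-7.2*abs(u[0])-11*abs(u[1]),57); z=82.5+(74-xi)*.298-13.7+dz
    t=np.array([np.cos(A+a),np.sin(A+a),0]); return W(c[0],c[1],z),np.stack([np.cross(t,tz),t,tz],1),q
E
python3 - <<'E'
from h import *
S=[(.25,80,-105),(0,84,-105),(-.3,80,-105),(-.6,76,-105),(-.9,70,-105)]
for s in S:
    c,r,q=pose(*s); k=robot.inverse_kinematics(c,r); print(s,q.round(),c.round(1), None if k is None else np.round(k,2))
for s in S:
    c,r,q=pose(*s); print(robot.movel(c,r,max_speed=60,guard=20)); st(str(s)); bar()
rackyaw()
E
```

```text
(0.25, 80, -105) [ -16. -105.] [588.3  24.4  69.9] [-0.42  0.73  0.41  1.83 -0.43  0.67  0.74]
(0, 84, -105) [ -16. -105.] [593.7  13.1  68. ] [-0.44  0.75  0.47  1.82 -0.51  0.69  0.57]
(-0.3, 80, -105) [ -15. -105.] [595.6  -1.6  70. ] [-0.46  0.77  0.55  1.82 -0.59  0.72  0.36]
(-0.6, 76, -105) [  -6. -105.] [601.2 -14.   71.8] [-0.49  0.8   0.63  1.8  -0.67  0.76  0.15]
(-0.9, 70, -105) [   8. -105.] [607.9 -23.5  73.9] [-0.51  0.84  0.72  1.79 -0.74  0.81 -0.08]
False
(0.25, 80, -105) t 11.79 [ 31.6 -93.7  70.3] F [ 2.8 -2.2  6.7]
bar 290 tilt 0.245 z at 74 82.5
rack top y [-116.6    7.3]
False
(0, 84, -105) t 12.24 [  34.2 -106.    68.3] F [ 3.8 -2.8  5.2]
bar 295 tilt 0.257 z at 74 81.8
rack top y [-117.9    7.7]
False
(-0.3, 80, -105) t 12.74 [  32.2 -120.7   70.4] F [ 2.1 -2.3  6.2]
bar 284 tilt 0.247 z at 74 82.7
rack top y [-117.9    8.1]
False
(-0.6, 76, -105) t 13.24 [  34.8 -133.9   72.2] F [ 1.9 -2.3  5.8]
bar 264 tilt 0.22 z at 74 83.5
rack top y [-117.6    7.2]
False
(-0.9, 70, -105) t 13.74 [  39.  -144.4   74.2] F [ 2.4 -0.4  6.3]
bar 399 tilt 0.618 z at 74 89.8
rack top y [-115.4    7.4]
side 495 y [-114.6    7.1] front y at +x/-x [4.0, 6.5] [(-1, 27, 'yaw', np.float64(-0.023), 'x at front/back', array([-23.4, -25.9])), (1, 6, 'yaw', np.float64(0.023), 'x at front/back', array([30. , 32.4]))]
top 46 y [ -7.1 154.6] front y at +x/-x [8.7, None] [(1, 5, 'yaw', np.float64(0.124), 'x at front/back', array([10.6, 29.6]))]
```

```bash
sed -i 's/(((Q\[...,1\]>-200)&(Q\[...,1\]<-175))|\(((Q\[...,1\]>25)&(Q\[...,1\]<50))\))/\1/' h.py; python3 - <<'E'
from h import *
def go(px,qy,v,g):
    c,r,q=pose(-.9,px,qy,-1.5); b=robot.movel(c,r,max_speed=v,guard=g); s=st(f"{px},{qy} stop={b}"); 
    cc=C(s["eef_pos"]); print("  pusher",(cc[:2]-L*np.array([np.cos(-.9),np.sin(-.9)])).round(1)); return b
go(70,-96,40,15); p=bar()
go(70,-85,15,6)
bar()
cv2.imwrite("pics/s7.png",cv2.resize(p["image"][180:320,200:400],None,fx=3.5,fy=3.5,interpolation=cv2.INTER_CUBIC))
E
```

```text
70,-96 stop=False t 14.27 [  38.9 -135.3   72.8] F [1.8 0.1 6.2]
  pusher [  8.  -96.3]
bar 76 tilt 0.231 z at 74 81.8
rack top y [-106.9    7.4]
70,-85 stop=False t 15.2 [  39.  -124.9   72.9] F [ 2.7 -2.5  6.9]
  pusher [  8.1 -85.9]
bar 45 tilt 0.155 z at 74 83.2
rack top y [-96.7   7.2]
```

View pics/s7.png

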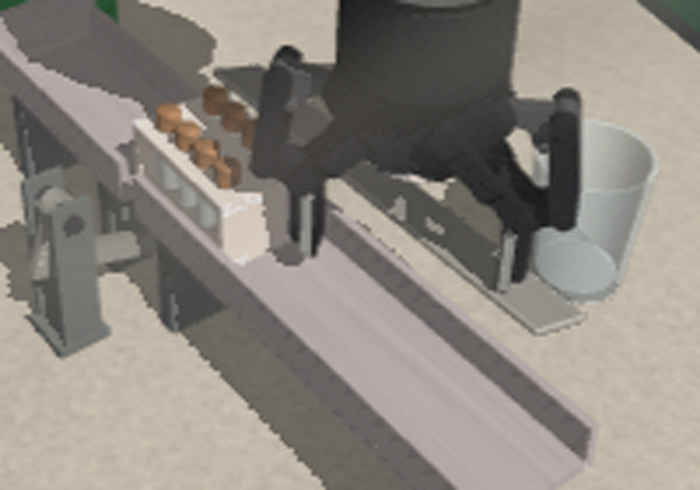

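```bash
cat >> h.py <<'E'
def go(px,qy,v,g,a=-.9,dz=-1.5):
    c,r,q=pose(a,px,qy,dz); b=robot.movel(c,r,max_speed=v,guard=g); s=st(f"{px},{qy} stop={b}"); 
    cc=C(s["eef_pos"]); print("  pusher",(cc[:2]-L*np.array([np.cos(a),np.sin(a)])).round(1)); bar(); return b
E
python3 - <<'E'
from h import *
go(70,-82,15,6)
go(80,-80,20,14)
rackyaw()
E
```

```text
70,-82 stop=False t 15.6 [  38.9 -122.    72.9] F [ 2.7 -2.6  7.2]
  pusher [  8. -83.]
bar 38 tilt 0.102 z at 74 83.7
rack top y [-93.8  10.1]
80,-80 stop=False t 16.33 [  48.4 -119.8   69.7] F [-0.7 -1.7  4.7]
  pusher [ 17.5 -80.8]
bar 66 tilt 0.225 z at 74 81.7
rack top y [-91.9  10.4]
side 516 y [-89.8  10.3] front y at +x/-x [None, 8.4] [(-1, 27, 'yaw', np.float64(0.023), 'x at front/back', array([-24.8, -22.8])), (1, 6, 'yaw', np.float64(-0.003), 'x at front/back', array([29.3, 29.1]))]
top few 4
```

```bash
python3 - <<'E'
from h import *
for y in(-72,-50,-15,8,18):
    if go(72,y,35,14): break
rackyaw()
E
```

```text
72,-72 stop=False t 16.97 [  41.  -111.5   72.4] F [ 2.1 -0.8  6.3]
  pusher [ 10.1 -72.5]
bar 25 tilt 0.245 z at 74 81.9
rack top y [-83.   19.9]
72,-50 stop=False t 17.79 [ 41.1 -89.7  72.4] F [ 2.8 -1.2  7.2]
  pusher [ 10.2 -50.7]
bar 63 tilt 0.272 z at 74 82.0
rack top y [-60.2  40.7]
72,-15 stop=False t 18.99 [ 41.1 -55.   72.4] F [ 2.7 -2.9  6.3]
  pusher [ 10.2 -16. ]
bar 22 tilt 0.241 z at 74 82.2
rack top y [-26.9  76. ]
72,8 stop=False t 19.85 [ 41.1 -31.8  72.3] F [ 3.1 -1.2  7. ]
  pusher [10.2  7.2]
bar 98 tilt 0.261 z at 74 81.9
rack top y [-3.5 98.2]
72,18 stop=False t 20.33 [ 41.1 -21.5  72.3] F [ 2.  -0.   6.2]
  pusher [10.2 17.5]
bar 100 tilt 0.249 z at 74 81.9
rack top y [  6.2 109.6]
side 370 y [  8.1 109. ] front y at +x/-x [None, 108.0] [(-1, 27, 'yaw', np.float64(0.015), 'x at front/back', array([-29. , -27.7]))]
top few 0
```

```bash
python3 - <<'E'
from h import *
go(72,-28,60,20)
c,r,q=pose(-.9,72,-28)
robot.movel(np.r_[c[:2],120],r,max_speed=50); st()
robot.movel(np.r_[c[:2],260],r,max_speed=120); st()
robot.movep(np.r_[W(60,-230,0)[:2],290],r); st()
robot.wait(.3); rackyaw(); bar()
p=robot.camera("top"); q=robot.camera("side")
i=np.hstack([p["image"][110:290,180:420],q["image"][150:330,180:420]]); cv2.imwrite("pics/s8.png",cv2.resize(i,None,fx=1.65,fy=1.65,interpolation=cv2.INTER_CUBIC))
E
```

```text
72,-28 stop=False t 21.4 [ 40.9 -67.3  72.2] F [ 2.2 -0.1  6.1]
  pusher [ 10.  -28.3]
bar 13 tilt 0.275 z at 74 81.3
rack top y [-39.2 109.2]
 t 22.57 [ 41.  -66.9 119.7] F [-0.4  0.7  0.5]
 t 23.88 [ 40.8 -66.8 259.4] F [-0.9 -0.1 -0.6]
 t 24.59 [  59.8 -230.3  289.4] F [-0.4  0.4  0.4]
side 429 y [ 24.7 109.6] front y at +x/-x [54.4, 107.1] [(-1, 26, 'yaw', np.float64(0.001), 'x at front/back', array([-28.5, -28.5])), (1, 13, 'yaw', np.float64(0.003), 'x at front/back', array([24.5, 24.7]))]
top 828 y [ 28.5 111.6] front y at +x/-x [110.3, 110.9] [(-1, 26, 'yaw', np.float64(0.011), 'x at front/back', array([-29.8, -29. ])), (1, 25, 'yaw', np.float64(0.014), 'x at front/back', array([22.8, 23.8]))]
bar 102 tilt 0.01 z at 74 124.4
rack top y [ 25.  108.7]
```

View pics/s8.png

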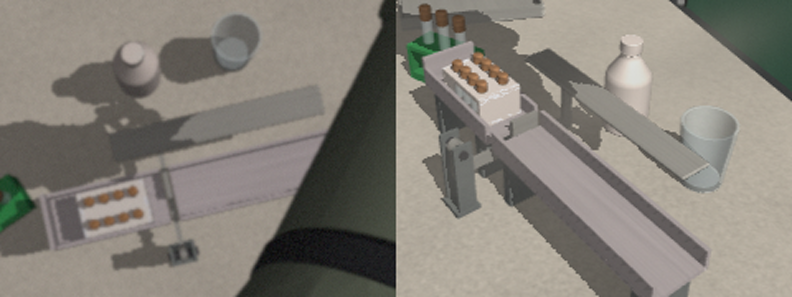

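The rack sits past the gate at y ≈ 68 mm. The gate is shut, with the bar at 124.4 mm and level, and the nearby objects have not moved.

```bash
python3 -c "
from h import *
print(robot.finish_job())"
```

```text
the job is handed in; nothing more can be done
None
```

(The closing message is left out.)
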